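Size a coffee-machine collar on the sprung step gauge and hang it on its peg

ROBOT

A 6-joint arm with a two-finger parallel gripper is mounted at the origin on the work surface. World frame = base frame: x ahead of the robot, y to its left, z up, the work surface at z = 0. Lengths are in m, angles in rad, forces in N, time in s.
With the tool pointing down it reaches from about 0.425 to 0.95 m from the base axis. Payload 3.5 kg.
Tool frame: the origin (TCP) lies at the very end of the fingers, on their centre line; the grasp point (between the pads) lies 19 mm behind it; z points along the fingers, y is the direction in which the jaws open and shut (so a half turn about z gives the same grasp; the last joint's range is limited). The gripper opens to 85 mm and grips with 20 to 120 N. Pads are 22 mm wide; open, the fingers measure 114 mm over their backs; the gripper's body (76 mm by 85 mm) begins 54 mm behind the grasp point. The pads swing forward as they close: fully open they stand 13 mm farther back than shut.
Start: joints at [-1.41, 0.286, 1.577, -0, 1.279, -0.15], TCP at [0.206, -0.643, 0.231] pointing down, gripper open.
Joint ranges: [-2.77, 2.77], [-0.9, 2.22], [0.21, 2.48], [-1.53, 4.67], [0.24, 2.81], [-2.84, 2.84]. Speed limits (rad/s): [2.79, 2.79, 3.14, 3.14, 3.14, 3.14].

INTERFACE

Orientations are given as a unit quaternion [x, y, z, w].
In Python, from plant import ctrl, eyes, ticket gives the robot as it stands.
- The arm moves only by the tool send_rows, never from a script. Its arguments are lists of equal length, an entry for each row: "translation": the shift along the tool's x, y, z in units of 30 mm (1.0 is 30 mm), a list of three; "rotation": the turn, a rotation vector about the tool's x, y, z in units of 5 degrees (1.0 is 5 degrees), a list of three; "grip": the finger opening in mm, from 0 to 85.4. A call has 1 to 5 rows; each row shifts and turns the commanded pose from where the row before left it, along the tool's axes as they then stand; what a row does not reach is not made up. A row lasts 1/8 s, in which the tool goes at most 62.5 mm and 10.7 degrees, less where a joint would pass 70% of its speed; a pose out of reach is approached as far as the arm can. A call is refused whole if a number of a shift passes 1 or a number of a turn 1, either way. A call with a gripper value outside its range is refused whole. The fingers move at their own pace and stop on an object; "squeeze" is the grip in N (left out, the last holds). Time passes only in rows, so rows that do not move let the fingers close. It gives the time, the measured TCP pose, the force and the opening at its end, in the units of the state.
- ctrl.get_state(): the state, without advancing time (a new reading comes with each control period).
- eyes.read_camera(name): name is "scene" or "top"; returns a dict with "image" (480x640x3 uint8, blue, green, red), "mtx" (3x3 intrinsics, pixels), "xyz" and "orientation" of the camera in the world. Camera axes: x right, y down, z forward; pixel columns grow to the right and rows downward; lengths in m; the calibration is good to about 2 mm. A picture is of the moment at which its call begins. There is no depth.
- ticket.sign_off(): hands the job in, once; it reports no verdict.
The state is a dict: "time": time; "qpos": joint angles; "dq": joint speeds; "joint_efforts": joint torques, N m; "eef_pos": TCP position; "tcp_rot": TCP orientation; "contact_force": force on the tool from outside, world axes, zero at the start; "wrist_torque": the same for the moment, N m; "opening": opening from 0.0 (shut) to 1.0 (fully open).
Only numpy, scipy, OpenCV 4.12 (cv2) and the standard library are available. Lean on these libraries where they do the work, as an engineer would, in place of code of your own. Each camera call takes 0.05 s, during which the arm holds its last target. There are 200 camera calls.

TASK

Take the metal collar that lies on the chopping board, slide it down over the stepped sizing cone until it stops, and press it level onto that step with a light steady push (about 5 to 10 newtons for half a second) so that the sprung cone just sinks, without forcing it to the bottom. Read which step it stopped on, then seat it level on the shoulder of the matching peg of the rack: top step thin peg, middle step middle peg, bottom step thick peg. Leave the two collars on the trivet, the mug and the canister alone.

Things in the scene. Friction and masses are not known exactly. Their poses are not given: they have to be found in the camera images.
- collar_a: aluminium adapter collar, a plain ring 54 mm outside diameter, 20 mm high; origin at the centre of its underside, z along its axis. The three collars look alike from outside but have bores of 27, 33 and 39 mm; which has which is not told by the name. Weighs about 40 to 90 g.
- collar_b: aluminium adapter collar, a plain ring 54 mm outside diameter, 20 mm high; origin at the centre of its underside, z along its axis. The three collars look alike from outside but have bores of 27, 33 and 39 mm; which has which is not told by the name. Weighs about 40 to 90 g.
- collar_c: aluminium adapter collar, a plain ring 54 mm outside diameter, 20 mm high; origin at the centre of its underside, z along its axis. The three collars look alike from outside but have bores of 27, 33 and 39 mm; which has which is not told by the name. Weighs about 40 to 90 g.
- board: bamboo chopping board, 240 x 180 x 12 mm (x, y, z), fixed; origin at the centre of its underside. Exactly one collar lies flat on it, within 60 mm of its centre: that is the one to size.
- trivet: wooden trivet slab, 100 x 200 x 12 mm, fixed; origin at the centre of its underside. The two other collars lie on it and stay there.
- gauge: foot of the sizing gauge, a dark steel disc 90 mm across and 14 mm thick, fixed; origin at the centre of its underside, on the axis of the cone.
- gauge_cone: upright stepped aluminium sizing cone on the gauge's axis; origin on the axis, level with the worktop while unpressed, z up. A collar slides freely past what is narrower than its bore and stops halfway down a flank. The cone is sprung: it starts to sink at about 1.5 N and yields 1 mm per 3 N, 4.5 mm in all, then it is on a hard bottom; it springs back when let go.
- cone_tip (a point): centre of the cone's flat nose, 12 mm across, 103 mm above the cone's origin; from there it widens to 24 mm diameter at 91 mm and stays 24 mm down to 83 mm.
- step_top (a point): on the axis, 81 mm above the cone's origin: where the underside of a 27 mm bore collar stops, on the flank that widens from 24 mm (at 83 mm) to 30 mm (at 79 mm); one engraved line below it.
- step_middle (a point): on the axis, 69 mm above the cone's origin: where the underside of a 33 mm bore collar stops, on the flank from 30 mm (at 71 mm) to 36 mm diameter (at 67 mm); two engraved lines below it.
- step_bottom (a point): on the axis, 57 mm above the cone's origin: where the underside of a 39 mm bore collar stops, on the flank from 36 mm (at 59 mm) to 42 mm diameter (at 55 mm); three engraved lines below it, then 42 mm down to 24 mm.
- rack: bamboo rack, base 75 x 235 x 15 mm, fixed, with three upright wooden pegs in a row along its y axis, 80 mm apart, each rising 36 mm above the base. From the base up: thick foot 12 mm high, 4 mm sloping shoulder, 12 mm straight, 8 mm tapered nose (12 mm narrower at the top). Origin at the centre of the base's underside.
- peg_thin (a point): on the axis of the thin peg, 14 mm above the rack's base, 22 mm below the peg's top, at +80 mm y of the rack: where the underside of the 27 mm bore collar rests, halfway down the shoulder from 24 mm (above) to 30 mm diameter (below). For the collar that stops on the top step; a wider collar slips past the shoulder.
- peg_middle (a point): on the axis of the middle peg, 14 mm above the rack's base, 22 mm below the peg's top, at the centre (y = 0) of the rack: where the underside of the 33 mm bore collar rests, halfway down the shoulder from 30 mm (above) to 36 mm diameter (below). For the collar that stops on the middle step; a wider collar slips past the shoulder.
- peg_thick (a point): on the axis of the thick peg, 14 mm above the rack's base, 22 mm below the peg's top, at -80 mm y of the rack: where the underside of the 39 mm bore collar rests, halfway down the shoulder from 36 mm (above) to 42 mm diameter (below). For the collar that stops on the bottom step; a wider collar slips past the shoulder.
- mug: white mug, 80 mm across, 95 mm high, bystander; origin at the centre of its underside.
- canister: cream canister with black lid, 90 mm across, 130 mm high, bystander; origin at the centre of its underside.
There are look-alikes about, which are no part of the job. What is shaped like the collar_c but black or orange is not meant. What is shaped like the collar_a but pink is not meant.

How it is judged:
By the outcome, as a careful person would: the job done as asked, in the order asked, and still so for the second after the job is handed in, with the robot touching nothing.
It also fails if it takes over 54 s, if anything falls off the work surface, if the arm or the gripper's body presses on something with over 40 N, if the wrist force passes 120 N, or if a joint passes its speed limit or range.

## Working session

There is one attempt and no reset: what is moved stays moved. The work goes in short steps, Python scripts to look and compute and a tool call to move; the robot and the scene stay as the last step left them, time stands still between calls to the robot, and variables do not carry over. Pictures are saved under pics/ and viewed, about 8 in all and at most 12, crops included, and the job is handed in when it is done.

Besides the shell and the picture viewer there is one more tool, called after "Call:" by a JSON object that holds its "op" and its "data", one argument or row to a line. send_rows: Moves the arm, as the interface text tells. Its arguments: {"type":"object","properties":{"translation":{"type":"array"},"rotation":{"type":"array"},"grip":{"type":"array"},"squeeze":{"type":"number"}},"required":["translation","rotation","grip"]}

```bash
mkdir -p pics; ls; python3 - <<'E'
from plant import ctrl,eyes
import cv2
s=ctrl.get_state();print(s)
for n in("scene","top"):
    c=eyes.read_camera(n);cv2.imwrite(f"pics/{n}0.png",c["image"]);print(n,c["mtx"],c["xyz"],c["orientation"])
E
```

```text
pics
{'time': 0.0, 'qpos': array([-1.40998042e+00,  2.87207888e-01,  1.57820641e+00,  1.29386401e-05,
        1.27860156e+00, -1.49994433e-01]), 'dq': array([-0.00063839, -0.00025371, -0.00093395,  0.00068161,  0.000602  ,
       -0.00261938]), 'joint_efforts': array([-3.10011353e-05, -4.05982304e+01, -2.92625070e+01, -3.36201867e-05,
        5.82866633e-03,  9.11150494e-06]), 'eef_pos': array([ 0.20636166, -0.64197813,  0.22990311]), 'tcp_rot': array([ 9.87948464e-01,  1.54778438e-01, -3.62851037e-07, -1.21161413e-03]), 'contact_force': array([-0.23802627, -0.36060982,  0.35128162]), 'wrist_torque': array([-0.02618895,  0.00925537,  0.02328937]), 'opening': 0.9996587787801098}
scene [[624.43835174   0.         309.01167869]
 [  0.         624.43835174 239.98988093]
 [  0.           0.           1.        ]] [1.26432779 1.03945655 0.89718117] [ 0.24433001  0.85271432 -0.44047734 -0.13842271]
top [[520.11048683   0.         313.67911906]
 [  0.         520.11048683 242.94765103]
 [  0.           0.           1.        ]] [0.42338765 0.06626444 1.43603256] [ 0.71453789 -0.69414552  0.05976042 -0.063453  ]
```

View pics/top0.png

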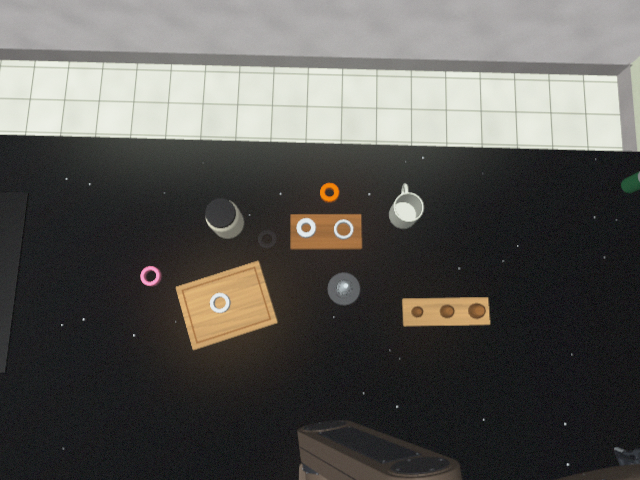

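View pics/scene0.png

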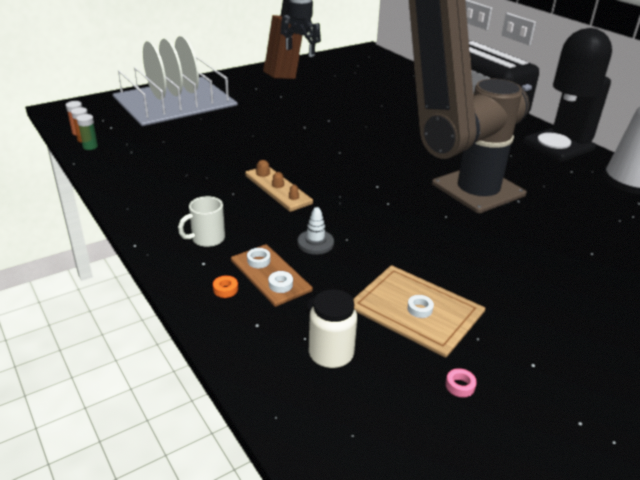

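The top view shows the wanted collar on the board at (220,302). Look-alikes are the trivet collars at (306,228) and (344,229), orange at (329,192), black at (267,239) and pink at (150,276). The gauge is at (344,288) and the rack pegs are at (417,311), (447,311) and (478,310), with the thick peg on the right.

```bash
cat > h.py <<'E'
import numpy as np,cv2
from scipy.spatial.transform import Rotation as R
from plant import ctrl,eyes
def ray(c,u,v):
    d=R.from_quat(c["orientation"]).as_matrix()@np.linalg.inv(c["mtx"])@[u,v,1.]
    return np.array(c["xyz"]),d/np.linalg.norm(d)
def onplane(c,u,v,z):
    o,d=ray(c,u,v);return o+d*(z-o[2])/d[2]
def proj(c,p):
    q=c["mtx"]@R.from_quat(c["orientation"]).as_matrix().T@(np.array(p)-c["xyz"]);return q[:2]/q[2]
def blobs(m,roi,amin=15):
    x0,y0,x1,y1=roi;mm=np.zeros_like(m,np.uint8);mm[y0:y1,x0:x1]=m[y0:y1,x0:x1]
    return [(cv2.contourArea(k),k) for k in cv2.findContours(mm,cv2.RETR_EXTERNAL,cv2.CHAIN_APPROX_NONE)[0] if cv2.contourArea(k)>=amin]
E
python3 - <<'E'
from h import *
np.set_printoptions(precision=4,suppress=True)
t=eyes.read_camera("top");s=eyes.read_camera("scene")
def hs(c): return cv2.split(cv2.cvtColor(c["image"],cv2.COLOR_BGR2HSV))
def show(name,c,m,roi,z,amin=15):
    for a,k in blobs(m,roi,amin):
        (u,v),ax,an=cv2.fitEllipse(k); print(name,a,(round(u,1),round(v,1)),np.round(ax,1),onplane(c,u,v,z))
H,S,V=hs(t)
show("collar top",t,(S<70)&(V>100),(195,280,245,325),.022)
show("gauge foot",t,(V>45)&(S<120),(320,265,370,312),.010,200)
show("trivet",t,(S<70)&(V>100),(292,215,360,245),.022)
b=t["image"]
show("pegs",t,(H<20)&(V<125)&(S>120),(400,295,492,328),.04)
k=max(blobs((H<25)&(V>90)&(S>60),(395,290,497,332),500),key=lambda q:q[0])[1];r=cv2.minAreaRect(k)
print("rack",r,onplane(t,*r[0],.015)); bp=cv2.boxPoints(r);print([onplane(t,*p,.015) for p in bp])
k=max(blobs((H<25)&(V>90)&(S>60),(170,255,285,355),500),key=lambda q:q[0])[1];r=cv2.minAreaRect(k)
print("board",r,onplane(t,*r[0],.012))
H,S,V=hs(s)
show("s collar",s,(S<60)&(V>120),(400,285,440,325),.022)
k=max(blobs((V>110)&(S<70),(300,200,335,245),20),key=lambda q:q[0])[1][:,0]
top=k[k[:,1]<=k[:,1].min()+1].mean(0);print("s cone tip px",top,onplane(s,*top,.103))
big=np.hstack([cv2.resize(t["image"][270:330,315:375],None,fx=6,fy=6,interpolation=2),cv2.resize(t["image"][280:340,395:500],(420*1,360),interpolation=2)])
big2=np.hstack([cv2.resize(s["image"][195:255,285:350],(390,360),interpolation=2),cv2.resize(t["image"][270:340,185:255],(360,360),interpolation=2)])
big2=cv2.resize(big2,(big.shape[1],360))
cv2.imwrite("pics/c1.png",cv2.resize(np.vstack([big,big2]),(780,600)))
E
```

```text
collar top 306.0 (219.6, 302.5) [19.6 20. ] [0.5016 0.3271 0.022 ]
gauge foot 855.5 (343.3, 288.1) [32.6 34.1] [ 0.5513 -0.0075  0.01  ]
trivet 293.0 (343.1, 228.9) [19.2 19.6] [ 0.7145 -0.0032  0.022 ]
trivet 288.5 (305.8, 227.4) [19.1 19.3] [0.7155 0.1005 0.022 ]
pegs 75.0 (417.2, 311.5) [ 9.5 10.3] [ 0.492  -0.2038  0.04  ]
pegs 119.0 (446.9, 310.9) [12.  12.7] [ 0.4959 -0.2828  0.04  ]
pegs 60.0 (476.9, 310.5) [12.7 15.4] [ 0.4994 -0.3626  0.04  ]
rack ((445.916259765625, 311.2235107421875), (28.44086265563965, 87.84607696533203), 89.09062194824219) [ 0.4962 -0.2863  0.015 ]
[array([ 0.5293, -0.1668,  0.015 ]), array([ 0.54  , -0.4057,  0.015 ]), array([ 0.4635, -0.4047,  0.015 ]), array([ 0.4529, -0.168 ,  0.015 ])]
board ((225.39154052734375, 304.9601135253906), (66.48345184326172, 90.40129089355469), 72.29956817626953) [0.4959 0.3128 0.012 ]
s collar 468.5 (420.1, 305.8) [22.8 26.4] [0.504 0.325 0.022]
s cone tip px [316.5    207.3333] [ 0.5506 -0.0126  0.103 ]
```

View pics/c1.png

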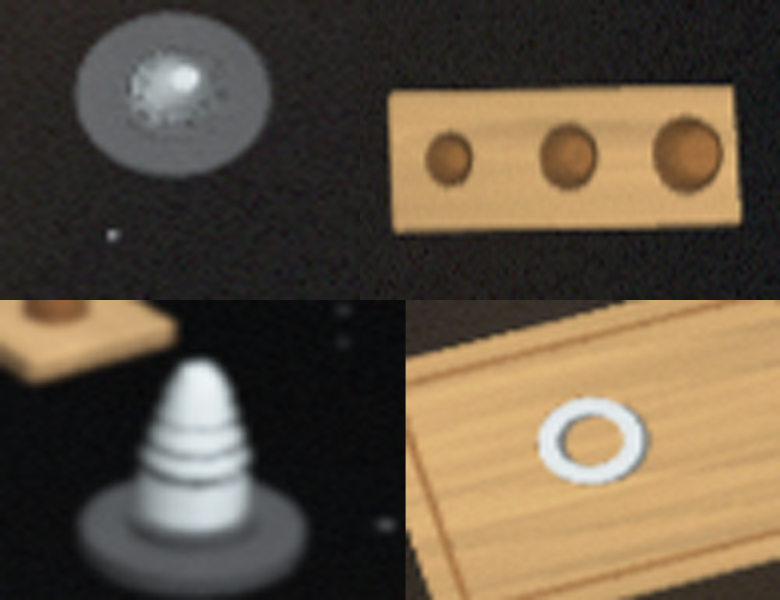

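The crop confirms the choice: a silver ring with the bamboo showing through its bore, on the board. The cone and its three steps are clear, and the rack runs thin to thick from left to right. My positions are collar about (0.502, 0.325) with its top at z 0.032, gauge about (0.552, -0.008), and pegs about (0.492, -0.204), (0.496, -0.283) and (0.499, -0.363).

I'm moving now, turning the jaws to lie along world x on the way.

Call:
{"op": "send_rows", "data": {
  "translation": [
    [1, -0.65, 0],
    [1, -0.53, 0],
    [1, -0.42, 0],
    [1, -0.32, 0],
    [1, -0.23, 0]
  ],
  "rotation": [
    [0, 0, -1],
    [0, 0, -1],
    [0, 0, -1],
    [0, 0, -1],
    [0, 0, -1]
  ],
  "grip": [85, 85, 85, 85, 85],
  "squeeze": 30
}}

```text
time: 0.82
eef_pos: [0.3113, -0.5143, 0.2311]
tcp_rot: [0.931, 0.366, 0.0, -0.0]
contact_force: [0.2, -0.5, 0.1]
opening: 0.991
```

Call:
{"op": "send_rows", "data": {
  "translation": [
    [1, -0.14, 0],
    [1, -0.05, 0],
    [1, 0.03, 0],
    [1, 0.12, 0],
    [1, 0.21, 0]
  ],
  "rotation": [
    [0, 0, -1],
    [0, 0, -1],
    [0, 0, -1],
    [0, 0, -1],
    [0, 0, -1]
  ],
  "grip": [85, 85, 85, 85, 85]
}}

```text
time: 1.45
eef_pos: [0.4065, -0.397, 0.2311]
tcp_rot: [0.829, 0.559, 0.0, -0.0]
contact_force: [0.6, -0.1, -0.5]
opening: 0.995
```

Call:
{"op": "send_rows", "data": {
  "translation": [
    [1, 0.3, 0],
    [1, 0.4, 0],
    [1, 0.4, 0],
    [1, 0.4, 0],
    [1, 0.2, 0]
  ],
  "rotation": [
    [0, 0, -1],
    [0, 0, -1],
    [0, 0, -1],
    [0, 0, -1],
    [0, 0, -0.45]
  ],
  "grip": [85, 85, 85, 85, 85]
}}

```text
time: 2.08
eef_pos: [0.4874, -0.2627, 0.2311]
tcp_rot: [0.706, 0.708, 0.0, -0.0]
contact_force: [-0.2, -0.4, 0.2]
opening: 0.997
```

Call:
{"op": "send_rows", "data": {
  "translation": [
    [1, 0.1, 0],
    [1, 0.1, 0],
    [1, 0.1, 0],
    [1, 0.1, 0],
    [1, 0.1, 0]
  ],
  "rotation": [
    [0, 0, 0],
    [0, 0, 0],
    [0, 0, 0],
    [0, 0, 0],
    [0, 0, 0]
  ],
  "grip": [85, 85, 85, 85, 85]
}}

```text
time: 2.7
eef_pos: [0.5016, -0.1126, 0.2312]
tcp_rot: [0.707, 0.707, -0.0, -0.0]
contact_force: [-0.5, -0.1, 0.6]
opening: 0.996
```

Call:
{"op": "send_rows", "data": {
  "translation": [
    [1, 0, 0],
    [1, 0, 0],
    [1, 0, 0],
    [1, 0, 0],
    [1, 0, 0]
  ],
  "rotation": [
    [0, 0, 0],
    [0, 0, 0],
    [0, 0, 0],
    [0, 0, 0],
    [0, 0, 0]
  ],
  "grip": [85, 85, 85, 85, 85]
}}

```text
time: 3.32
eef_pos: [0.5014, 0.0373, 0.2312]
tcp_rot: [0.707, 0.707, -0.0, -0.0]
contact_force: [1.1, 0.9, 0.2]
opening: 0.995
```

Call:
{"op": "send_rows", "data": {
  "translation": [
    [1, 0, 0],
    [1, 0, 0],
    [1, 0, 0.3],
    [1, 0, 0.6],
    [1, 0, 0.6]
  ],
  "rotation": [
    [0, 0, 0],
    [0, 0, 0],
    [0, 0, 0],
    [0, 0, 0],
    [0, 0, 0]
  ],
  "grip": [85, 85, 85, 85, 85]
}}

```text
time: 3.95
eef_pos: [0.5014, 0.1873, 0.1859]
tcp_rot: [0.707, 0.707, 0.0, 0.0]
contact_force: [0.8, 0.2, 0.1]
opening: 0.993
```

Call:
{"op": "send_rows", "data": {
  "translation": [
    [1, 0, 0.8],
    [1, 0, 0.8],
    [1, 0, 0.8],
    [0, 0, 0],
    [0, 0, 0]
  ],
  "rotation": [
    [0, 0, 0],
    [0, 0, 0],
    [0, 0, 0],
    [0, 0, 0],
    [0, 0, 0]
  ],
  "grip": [85, 85, 85, 85, 85]
}}

```text
time: 4.58
eef_pos: [0.5017, 0.2761, 0.1148]
tcp_rot: [0.707, 0.708, 0.0, 0.0]
contact_force: [0.6, -0.4, 0.4]
opening: 0.995
```

Call:
{"op": "send_rows", "data": {
  "translation": [
    [0.9, 0, 0.6],
    [0.73, 0, 0.6],
    [0, 0, 0.8],
    [0, 0, 0.8],
    [0, 0, 0.4]
  ],
  "rotation": [
    [0, 0, 0],
    [0, 0, 0],
    [0, 0, 0],
    [0, 0, 0],
    [0, 0, 0]
  ],
  "grip": [85, 85, 85, 85, 85]
}}

```text
time: 5.2
eef_pos: [0.5018, 0.3243, 0.0183]
tcp_rot: [0.707, 0.707, -0.0, 0.0]
contact_force: [-0.0, 0.1, 0.7]
opening: 0.99
```

Call:
{"op": "send_rows", "data": {
  "translation": [
    [0, 0, 0.2],
    [0, 0, 0],
    [0, 0, 0]
  ],
  "rotation": [
    [0, 0, 0],
    [0, 0, 0],
    [0, 0, 0]
  ],
  "grip": [85, 70, 62]
}}

```text
time: 5.58
eef_pos: [0.5022, 0.3254, 0.0134]
tcp_rot: [0.707, 0.707, 0.001, 0.0]
contact_force: [0.4, 0.7, 0.3]
opening: 0.727
```

```bash
python3 - <<'E'
from h import *
s=eyes.read_camera("scene");print(s["image"].shape,ctrl.get_state()["eef_pos"],ctrl.get_state()["contact_force"])
cv2.imwrite("pics/g1.png",cv2.resize(s["image"][200:350,330:530],(800,600),interpolation=2))
E
```

```text
(480, 640, 3) [0.50207348 0.32549091 0.01337218] [-0.50001818 -1.21568664 -0.07444665]
```

View pics/g1.png

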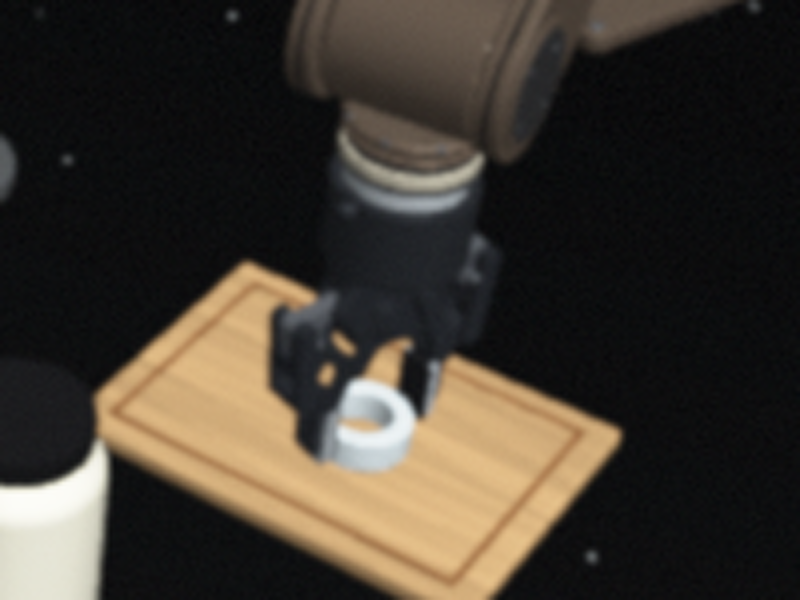

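The view shows the fingers straddling the ring, centre about (370,425) in the crop, with one pad at +x and one at -x, both clear of the board. Closing.

Call:
{"op": "send_rows", "data": {
  "translation": [
    [0, 0, 0],
    [0, 0, 0],
    [0, 0, 0],
    [0, 0, 0],
    [0, 0, 0]
  ],
  "rotation": [
    [0, 0, 0],
    [0, 0, 0],
    [0, 0, 0],
    [0, 0, 0],
    [0, 0, 0]
  ],
  "grip": [56, 50, 48, 46, 46],
  "squeeze": 35
}}

```text
time: 6.25
eef_pos: [0.5019, 0.3255, 0.0131]
tcp_rot: [0.707, 0.707, 0.001, 0.0]
contact_force: [-1.0, -0.3, 5.1]
opening: 0.603
```

Call:
{"op": "send_rows", "data": {
  "translation": [
    [0, 0, -0.2],
    [0, 0, -0.8],
    [0, 0, -1],
    [0, 0, -1],
    [0, 0, -1]
  ],
  "rotation": [
    [0, 0, 0],
    [0, 0, 0],
    [0, 0, 0],
    [0, 0, 0],
    [0, 0, 0]
  ],
  "grip": [46, 46, 46, 46, 46]
}}

```text
time: 6.88
eef_pos: [0.5006, 0.3249, 0.1324]
tcp_rot: [0.707, 0.707, -0.001, -0.0]
contact_force: [0.1, 0.8, -0.7]
opening: 0.605
```

Call:
{"op": "send_rows", "data": {
  "translation": [
    [-1, 0.2, -0.5],
    [-1, 0.2, 0],
    [-1, 0.2, 0],
    [-1, 0.2, 0],
    [-1, 0.2, 0]
  ],
  "rotation": [
    [0, 0, 0],
    [0, 0, 0],
    [0, 0, 0],
    [0, 0, 0],
    [0, 0, 0]
  ],
  "grip": [46, 46, 46, 46, 46]
}}

```text
time: 7.5
eef_pos: [0.5309, 0.1742, 0.1465]
tcp_rot: [0.707, 0.707, -0.001, -0.0]
contact_force: [0.6, -0.3, -1.3]
opening: 0.608
```

Call:
{"op": "send_rows", "data": {
  "translation": [
    [-1, 0.2, 0],
    [-1, 0.2, 0],
    [-1, 0.2, 0],
    [-1, 0.1, 0],
    [-1, 0, 0]
  ],
  "rotation": [
    [0, 0, 0],
    [0, 0, 0],
    [0, 0, 0],
    [0, 0, 0],
    [0, 0, 0]
  ],
  "grip": [46, 46, 46, 46, 46]
}}

```text
time: 8.12
eef_pos: [0.5521, 0.0243, 0.1466]
tcp_rot: [0.707, 0.707, -0.0, -0.001]
contact_force: [0.4, -0.4, -0.8]
opening: 0.609
```

Call:
{"op": "send_rows", "data": {
  "translation": [
    [-0.8, 0, 0],
    [-0.3, 0, 0],
    [0, 0, 0],
    [0, 0, 0]
  ],
  "rotation": [
    [0, 0, 0],
    [0, 0, 0],
    [0, 0, 0],
    [0, 0, 0]
  ],
  "grip": [46, 46, 46, 46]
}}

```text
time: 8.62
eef_pos: [0.5525, -0.0069, 0.1471]
tcp_rot: [0.707, 0.708, 0.0, -0.0]
contact_force: [-0.5, -0.8, -1.6]
opening: 0.606
```

```bash
python3 - <<'E'
from h import *
np.set_printoptions(precision=4,suppress=True)
s=eyes.read_camera("scene");st=ctrl.get_state();e=st["eef_pos"];print(e,st["tcp_rot"],st["contact_force"],st["opening"])
print("expected collar c px",proj(s,e+[0,0,.009]),"collar under",proj(s,e-[0,0,.001]),"cone tip",proj(s,[.552,-.008,.103]),proj(s,[.552,-.008,.055]))
cv2.imwrite("pics/g2.png",cv2.resize(s["image"][140:260,240:400],(800,600),interpolation=2))
E
```

```text
[ 0.5525 -0.0069  0.1472] [ 0.7064  0.7078  0.     -0.0002] [-0.0802  0.4609 -0.8775] 0.6059466091671233
expected collar c px [317.7796 189.3966] collar under [317.6567 193.0793] cone tip [317.0623 208.3787] [316.506  225.0917]
```

View pics/g2.png

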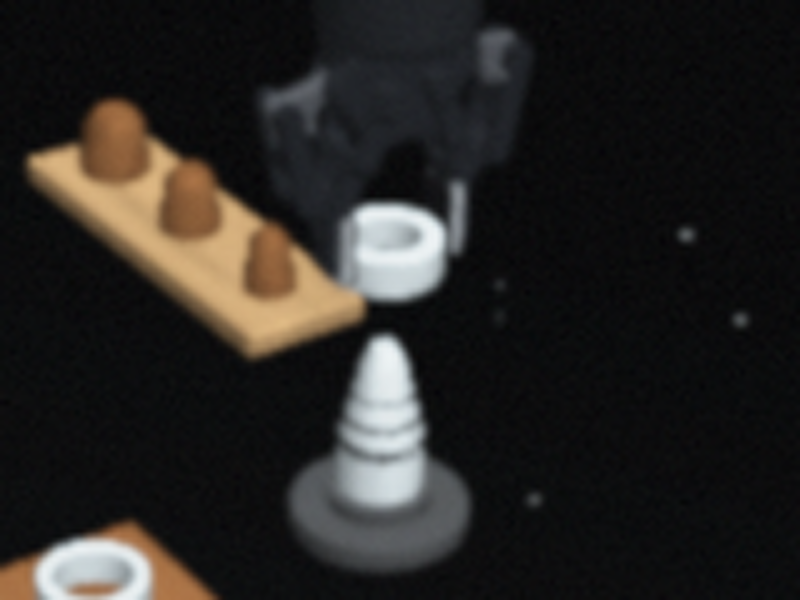

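The held ring at (395,255) sits above the cone tip at (384,335) in the crop. Ring and cone agree with the projections to about 1 px, so I need only a small -y correction. Descending.

Call:
{"op": "send_rows", "data": {
  "translation": [
    [-0.05, 0.01, 0.5],
    [0, 0, 0.6],
    [0, 0, 0.5],
    [0, 0, 0.1],
    [0, 0, 0]
  ],
  "rotation": [
    [0, 0, 0],
    [0, 0, 0],
    [0, 0, 0],
    [0, 0, 0],
    [0, 0, 0]
  ],
  "grip": [46, 46, 46, 46, 46]
}}

```text
time: 9.3
eef_pos: [0.5529, -0.0092, 0.0959]
tcp_rot: [0.707, 0.707, -0.0, -0.0]
contact_force: [0.1, 0.5, -0.1]
opening: 0.606
```

Call:
{"op": "send_rows", "data": {
  "translation": [
    [0, 0, 0.15],
    [0, 0, 0.15],
    [0, 0, 0.1],
    [0, 0, 0]
  ],
  "rotation": [
    [0, 0, 0],
    [0, 0, 0],
    [0, 0, 0],
    [0, 0, 0]
  ],
  "grip": [46, 46, 46, 46]
}}

```text
time: 9.8
eef_pos: [0.5527, -0.0092, 0.084]
tcp_rot: [0.707, 0.707, -0.0, -0.0]
contact_force: [0.4, -0.3, -0.4]
opening: 0.608
```

Call:
{"op": "send_rows", "data": {
  "translation": [
    [0, 0, 0.07],
    [0, 0, 0.07],
    [0, 0, 0]
  ],
  "rotation": [
    [0, 0, 0],
    [0, 0, 0],
    [0, 0, 0]
  ],
  "grip": [46, 46, 46]
}}

```text
time: 10.18
eef_pos: [0.5528, -0.0091, 0.0799]
tcp_rot: [0.707, 0.707, -0.0, -0.0]
contact_force: [0.3, -0.8, -1.5]
opening: 0.604
```

Call:
{"op": "send_rows", "data": {
  "translation": [
    [0, 0, 0.1],
    [0, 0, 0.1],
    [0, 0, 0]
  ],
  "rotation": [
    [0, 0, 0],
    [0, 0, 0],
    [0, 0, 0]
  ],
  "grip": [46, 46, 46]
}}

```text
time: 10.55
eef_pos: [0.5527, -0.0091, 0.0736]
tcp_rot: [0.707, 0.707, -0.0, -0.0]
contact_force: [-1.2, 0.4, -1.2]
opening: 0.607
```

Call:
{"op": "send_rows", "data": {
  "translation": [
    [0, 0, 0.07],
    [0, 0, 0.07],
    [0, 0, 0]
  ],
  "rotation": [
    [0, 0, 0],
    [0, 0, 0],
    [0, 0, 0]
  ],
  "grip": [46, 46, 46]
}}

```text
time: 10.92
eef_pos: [0.5528, -0.0091, 0.0702]
tcp_rot: [0.707, 0.707, -0.0, -0.001]
contact_force: [-4.0, 1.5, 3.4]
opening: 0.604
```

Contact came at TCP z of about 0.070, underside about 0.069, which fits the middle step. I'm easing the side load, since the cone pushes towards -x.

Call:
{"op": "send_rows", "data": {
  "translation": [
    [0.01, -0.02, 0],
    [0, 0, 0],
    [0, 0, 0]
  ],
  "rotation": [
    [0, 0, 0],
    [0, 0, 0],
    [0, 0, 0]
  ],
  "grip": [46, 46, 46]
}}

```text
time: 11.3
eef_pos: [0.5527, -0.009, 0.0702]
tcp_rot: [0.707, 0.707, 0.0, 0.0]
contact_force: [-3.4, -0.1, 3.6]
opening: 0.61
```

Call:
{"op": "send_rows", "data": {
  "translation": [
    [0, -0.05, 0],
    [0, 0, 0],
    [0, 0, 0]
  ],
  "rotation": [
    [0, 0, 0],
    [0, 0, 0],
    [0, 0, 0]
  ],
  "grip": [46, 46, 46]
}}

```text
time: 11.68
eef_pos: [0.5512, -0.009, 0.0699]
tcp_rot: [0.707, 0.707, 0.0, 0.0]
contact_force: [0.7, 0.8, -0.3]
opening: 0.603
```

Call:
{"op": "send_rows", "data": {
  "translation": [
    [0, 0, 0.05],
    [0, 0, 0],
    [0, 0, 0]
  ],
  "rotation": [
    [0, 0, 0],
    [0, 0, 0],
    [0, 0, 0]
  ],
  "grip": [46, 46, 46]
}}

```text
time: 12.05
eef_pos: [0.5513, -0.0089, 0.0688]
tcp_rot: [0.707, 0.707, 0.0, 0.0]
contact_force: [-0.6, 1.3, 3.1]
opening: 0.603
```

Call:
{"op": "send_rows", "data": {
  "translation": [
    [0, 0, 0.045],
    [0, 0, 0],
    [0, 0, 0]
  ],
  "rotation": [
    [0, 0, 0],
    [0, 0, 0],
    [0, 0, 0]
  ],
  "grip": [46, 46, 46]
}}

```text
time: 12.42
eef_pos: [0.5513, -0.0089, 0.0678]
tcp_rot: [0.707, 0.707, 0.0, 0.0]
contact_force: [-0.9, 1.1, 6.1]
opening: 0.606
```

Call:
{"op": "send_rows", "data": {
  "translation": [
    [0.02, -0.01, 0.02],
    [0, 0, 0],
    [0, 0, 0],
    [0, 0, 0],
    [0, 0, 0]
  ],
  "rotation": [
    [0, 0, 0],
    [0, 0, 0],
    [0, 0, 0],
    [0, 0, 0],
    [0, 0, 0]
  ],
  "grip": [46, 46, 46, 46, 46]
}}

```text
time: 13.05
eef_pos: [0.5513, -0.0088, 0.0675]
tcp_rot: [0.707, 0.708, 0.0, 0.001]
contact_force: [-0.7, 0.4, 6.2]
opening: 0.602
```

Call:
{"op": "send_rows", "data": {
  "translation": [
    [0, 0, 0],
    [0, 0, 0],
    [0, 0, 0]
  ],
  "rotation": [
    [0, 0, 0],
    [0, 0, 0],
    [0, 0, 0]
  ],
  "grip": [46, 46, 46]
}}

```text
time: 13.42
eef_pos: [0.5513, -0.0088, 0.0675]
tcp_rot: [0.707, 0.708, 0.0, 0.001]
contact_force: [-1.2, -0.3, 7.1]
opening: 0.605
```

```bash
python3 - <<'E'
from h import *
s=eyes.read_camera("scene")
st=ctrl.get_state();print(st["eef_pos"],st["contact_force"],st["wrist_torque"])
e=st["eef_pos"]
for h in (.081,.069,.057):print(h,proj(s,[*e[:2],h-.002]))
cv2.imwrite("pics/g3.png",cv2.resize(s["image"][175:265,260:380],(800,600),interpolation=2))
E
```

```text
[ 0.55125623 -0.00880035  0.06746264] [-0.24736795 -0.72385007  6.92991654] [ 0.00330607  0.16948967 -0.00169711]
0.081 [316.85793519 216.57102431]
0.069 [316.7192386  220.72859942]
0.057 [316.58179704 224.84855402]
```

View pics/g3.png

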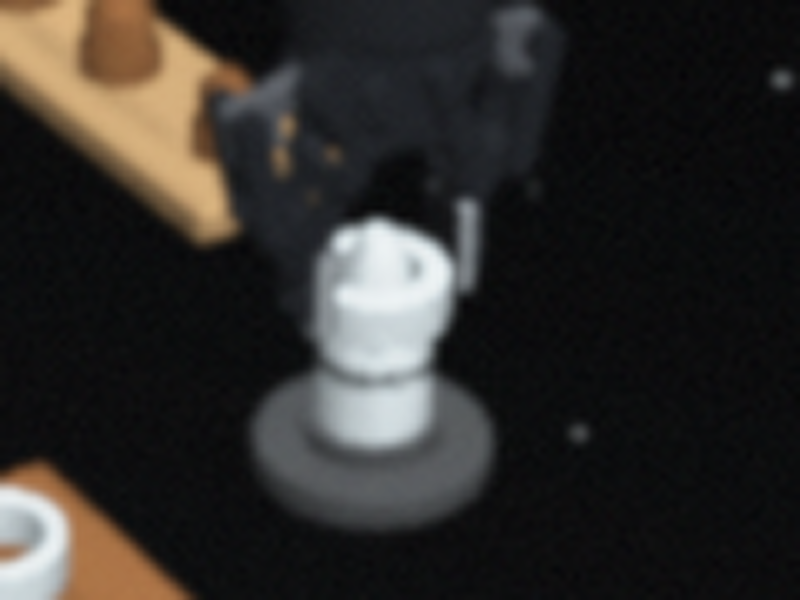

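The collar stopped with its lower edge at (385,350) in the crop, about row 227. The projection for the middle step is 226.6, against 222.5 for top and 230.7 for bottom. TCP height agrees, so it is the middle step. The press read 6 to 7 N for about 1 s, with the cone sunk about 2 mm. I'm lifting off and refining the middle peg from both views.

Call:
{"op": "send_rows", "data": {
  "translation": [
    [0, 0, -0.2],
    [0, 0, -0.5],
    [0, 0, -0.7],
    [0, 0, -0.7],
    [0, 0, 0]
  ],
  "rotation": [
    [0, 0, 0],
    [0, 0, 0],
    [0, 0, 0],
    [0, 0, 0],
    [0, 0, 0]
  ],
  "grip": [46, 46, 46, 46, 46]
}}

```text
time: 14.1
eef_pos: [0.5516, -0.0086, 0.1315]
tcp_rot: [0.707, 0.708, 0.001, 0.002]
contact_force: [0.9, 0.4, -1.0]
opening: 0.605
```

```bash
python3 - <<'E'
from h import *
from scipy.optimize import least_squares
np.set_printoptions(precision=4,suppress=True)
s=eyes.read_camera("scene");t=eyes.read_camera("top")
out={}
for n,c,roi in(("scene",s,(240,150,320,210)),("top",t,(400,295,492,328))):
    im=cv2.imread(f"pics/{n}0.png");H,S,V=cv2.split(cv2.cvtColor(im,cv2.COLOR_BGR2HSV))
    for th in(125,140):
      m=(H<20)&(V<th)&(S>110)
      for a,k in blobs(m,roi,30):
        x,y,w,h=cv2.boundingRect(k);print(n,th,a,"u",x,x+w,"v",y,y+h)
for p in([.496,-.283],[.4965,-.287]):
  print(p,"scene base/top",proj(s,[*p,.015]),proj(s,[*p,.051]),"top-view",proj(t,[*p,.015]),proj(t,[*p,.051]))
a=cv2.imread("pics/scene0.png")[150:212,240:322];b=cv2.imread("pics/top0.png")[292:334,398:496]
cv2.imwrite("pics/r.png",np.vstack([cv2.resize(a[:,:80],(480,372),interpolation=0),cv2.resize(b[:34,:80],(480,204),interpolation=0)]))
E
```

```text
scene 125 51.0 u 255 272 v 159 175
scene 140 33.5 u 289 298 v 187 199
scene 140 62.5 u 272 284 v 175 187
scene 140 30.0 u 274 301 v 170 191
scene 140 177.5 u 255 272 v 159 176
top 125 76.0 u 412 423 v 307 317
top 125 120.0 u 441 454 v 305 318
top 125 59.5 u 469 485 v 304 318
top 140 81.0 u 412 423 v 306 317
top 140 127.5 u 440 454 v 305 318
top 140 180.0 u 468 486 v 303 319
[0.496, -0.283] scene base/top [279.3182 184.7233] [279.2347 173.4634] top-view [444.7101 311.2756] [448.0547 310.6723]
[0.4965, -0.287] scene base/top [278.4464 184.1551] [278.3526 172.9047] top-view [446.1858 311.133 ] [449.5683 310.526 ]
```

View pics/r.png

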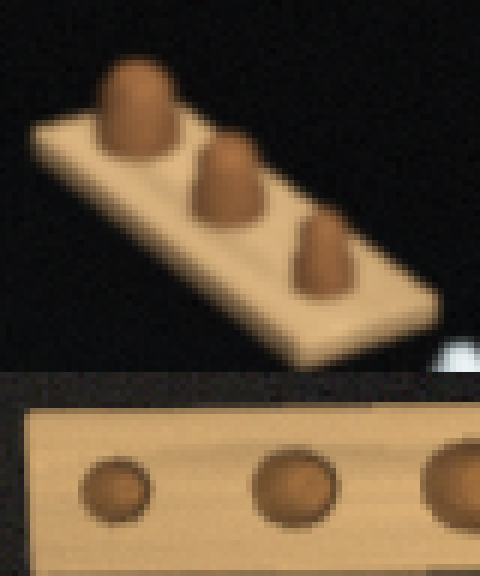

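The close view shows the middle peg's foot at about (277.5,184) in the scene image and (446.3,311) in the top image. Allowing for the bias seen at the cone, that gives (0.497, -0.288).

Call:
{"op": "send_rows", "data": {
  "translation": [
    [-1, -0.2, 0],
    [-1, -0.2, 0],
    [-1, -0.2, 0],
    [-1, -0.2, 0],
    [-1, -0.2, 0]
  ],
  "rotation": [
    [0, 0, 0],
    [0, 0, 0],
    [0, 0, 0],
    [0, 0, 0],
    [0, 0, 0]
  ],
  "grip": [46, 46, 46, 46, 46]
}}

```text
time: 14.82
eef_pos: [0.5194, -0.1588, 0.1278]
tcp_rot: [0.707, 0.707, -0.001, -0.001]
contact_force: [0.3, 1.2, -0.3]
opening: 0.605
```

Call:
{"op": "send_rows", "data": {
  "translation": [
    [-1, -0.2, 0.2],
    [-1, -0.2, 0.4],
    [-1, -0.2, 0.5],
    [-1, -0.2, 0.5],
    [-0.31, -0.03, 0.5]
  ],
  "rotation": [
    [0, 0, 0],
    [0, 0, 0],
    [0, 0, 0],
    [0, 0, 0],
    [0, 0, 0]
  ],
  "grip": [46, 46, 46, 46, 46]
}}

```text
time: 15.45
eef_pos: [0.4949, -0.2885, 0.0646]
tcp_rot: [0.707, 0.707, -0.0, -0.001]
contact_force: [0.3, 0.7, -1.5]
opening: 0.606
```

Call:
{"op": "send_rows", "data": {
  "translation": [
    [0, 0, 0],
    [0, 0, 0]
  ],
  "rotation": [
    [0, 0, 0],
    [0, 0, 0]
  ],
  "grip": [46, 46]
}}

```text
time: 15.7
eef_pos: [0.4961, -0.2867, 0.0663]
tcp_rot: [0.706, 0.708, 0.0, -0.0]
contact_force: [0.1, 0.6, -0.5]
opening: 0.602
```

```bash
python3 - <<'E'
from h import *
s=eyes.read_camera("scene")
e=ctrl.get_state()["eef_pos"];print(e,proj(s,e+[0,0,.009]))
cv2.imwrite("pics/g4.png",cv2.resize(s["image"][120:225,220:360],(800,600),interpolation=2))
E
```

```text
[ 0.49640549 -0.2868524   0.06682267] [278.34322777 165.00411684]
```

View pics/g4.png

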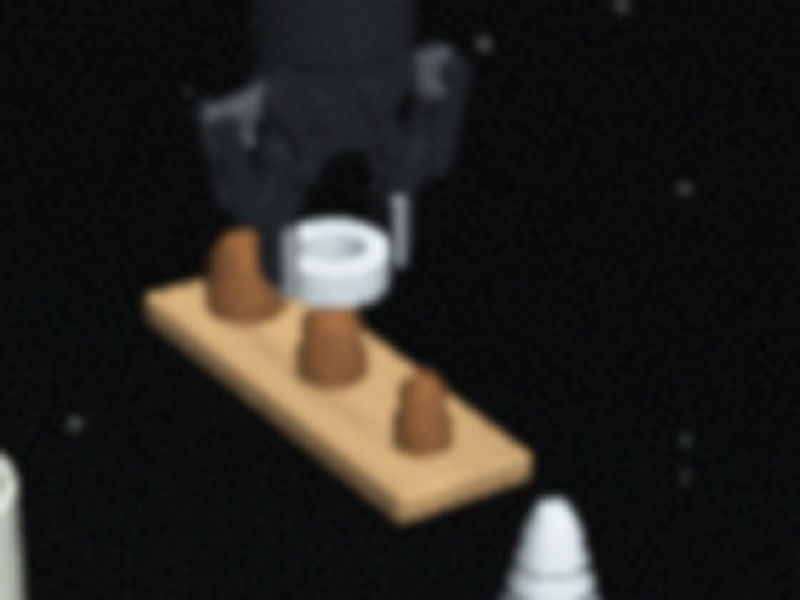

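The collar at (333,262) hangs over the middle peg at (332,345), aligned sideways to about 1 mm. Descending with a force watch.

Call:
{"op": "send_rows", "data": {
  "translation": [
    [-0.03, 0.01, 0.3],
    [0, 0, 0.3],
    [0, 0, 0.1],
    [0, 0, 0]
  ],
  "rotation": [
    [0, 0, 0],
    [0, 0, 0],
    [0, 0, 0],
    [0, 0, 0]
  ],
  "grip": [46, 46, 46, 46]
}}

```text
time: 16.25
eef_pos: [0.496, -0.2883, 0.0449]
tcp_rot: [0.707, 0.707, -0.0, -0.001]
contact_force: [0.6, -0.6, -1.4]
opening: 0.603
```

Call:
{"op": "send_rows", "data": {
  "translation": [
    [0, 0, 0.1],
    [0, 0, 0.1],
    [0, 0, 0]
  ],
  "rotation": [
    [0, 0, 0],
    [0, 0, 0],
    [0, 0, 0]
  ],
  "grip": [46, 46, 46]
}}

```text
time: 16.62
eef_pos: [0.4961, -0.2885, 0.0392]
tcp_rot: [0.707, 0.707, -0.0, -0.0]
contact_force: [-0.7, 0.1, 0.0]
opening: 0.603
```

Call:
{"op": "send_rows", "data": {
  "translation": [
    [0, 0, 0.1],
    [0, 0, 0.1],
    [0, 0, 0]
  ],
  "rotation": [
    [0, 0, 0],
    [0, 0, 0],
    [0, 0, 0]
  ],
  "grip": [46, 46, 46]
}}

```text
time: 17.0
eef_pos: [0.496, -0.2884, 0.033]
tcp_rot: [0.707, 0.707, -0.0, -0.0]
contact_force: [-0.1, 0.6, -0.5]
opening: 0.607
```

Call:
{"op": "send_rows", "data": {
  "translation": [
    [0, 0, 0.06],
    [0, 0, 0.05],
    [0, 0, 0]
  ],
  "rotation": [
    [0, 0, 0],
    [0, 0, 0],
    [0, 0, 0]
  ],
  "grip": [46, 46, 46]
}}

```text
time: 17.38
eef_pos: [0.4966, -0.2885, 0.0307]
tcp_rot: [0.707, 0.707, 0.0, 0.0]
contact_force: [0.0, 3.1, 3.1]
opening: 0.603
```

Call:
{"op": "send_rows", "data": {
  "translation": [
    [0.04, 0, 0],
    [0, 0, 0],
    [0, 0, 0]
  ],
  "rotation": [
    [0, 0, 0],
    [0, 0, 0],
    [0, 0, 0]
  ],
  "grip": [46, 46, 46]
}}

```text
time: 17.75
eef_pos: [0.4965, -0.2876, 0.0303]
tcp_rot: [0.707, 0.707, 0.0, 0.0]
contact_force: [0.6, 1.0, 0.4]
opening: 0.602
```

Call:
{"op": "send_rows", "data": {
  "translation": [
    [0.02, 0, 0.03],
    [0, 0, 0],
    [0, 0, 0]
  ],
  "rotation": [
    [0, 0, 0],
    [0, 0, 0],
    [0, 0, 0]
  ],
  "grip": [46, 46, 46]
}}

```text
time: 18.12
eef_pos: [0.4967, -0.2873, 0.0297]
tcp_rot: [0.707, 0.707, 0.0, 0.001]
contact_force: [2.2, -0.2, 3.3]
opening: 0.61
```

Call:
{"op": "send_rows", "data": {
  "translation": [
    [0, 0.025, 0.01],
    [0, 0, 0.02],
    [0, 0, 0]
  ],
  "rotation": [
    [0, 0, 0],
    [0, 0, 0],
    [0, 0, 0]
  ],
  "grip": [46, 46, 46]
}}

```text
time: 18.5
eef_pos: [0.497, -0.2872, 0.0294]
tcp_rot: [0.707, 0.708, -0.0, -0.0]
contact_force: [-1.8, 0.2, 8.7]
opening: 0.604
```

Seated at 8.7 N with the underside at about z 0.029, as expected. Releasing and backing off.

Call:
{"op": "send_rows", "data": {
  "translation": [
    [0, 0, 0],
    [0, 0, 0],
    [0, 0, 0],
    [0, 0, 0],
    [0, 0, 0]
  ],
  "rotation": [
    [0, 0, 0],
    [0, 0, 0],
    [0, 0, 0],
    [0, 0, 0],
    [0, 0, 0]
  ],
  "grip": [60, 68, 75, 80, 80]
}}

```text
time: 19.12
eef_pos: [0.497, -0.2867, 0.0282]
tcp_rot: [0.707, 0.707, -0.0, -0.0]
contact_force: [-0.1, -0.6, -0.2]
opening: 0.936
```

Call:
{"op": "send_rows", "data": {
  "translation": [
    [0, 0, -0.4],
    [0, 0, -0.8],
    [0, 0, -1],
    [0, 0, -1],
    [0, 0, -1]
  ],
  "rotation": [
    [0, 0, 0],
    [0, 0, 0],
    [0, 0, 0],
    [0, 0, 0],
    [0, 0, 0]
  ],
  "grip": [80, 80, 80, 80, 80]
}}

```text
time: 19.75
eef_pos: [0.4971, -0.2869, 0.1565]
tcp_rot: [0.707, 0.707, 0.0, 0.001]
contact_force: [-0.4, -0.4, 0.4]
opening: 0.941
```

```bash
python3 - <<'E'
from h import *
s=eyes.read_camera("scene");t=eyes.read_camera("top")
st=ctrl.get_state();print(st["time"],st["eef_pos"],st["contact_force"])
for z in(.029,.049):print(proj(s,[.4968,-.2874,z]))
a=cv2.resize(s["image"][140:215,230:330],(800,600),interpolation=2)
b=cv2.resize(s["image"],(240,180));a[:180,560:]=b
cv2.imwrite("pics/g5.png",a)
E
```

```text
19.85 [ 0.49926557 -0.28855479  0.1597892 ] [-0.30292659  0.34566483 -0.11675428]
[278.24568268 179.77752941]
[278.19230425 173.50305571]
```

View pics/g5.png

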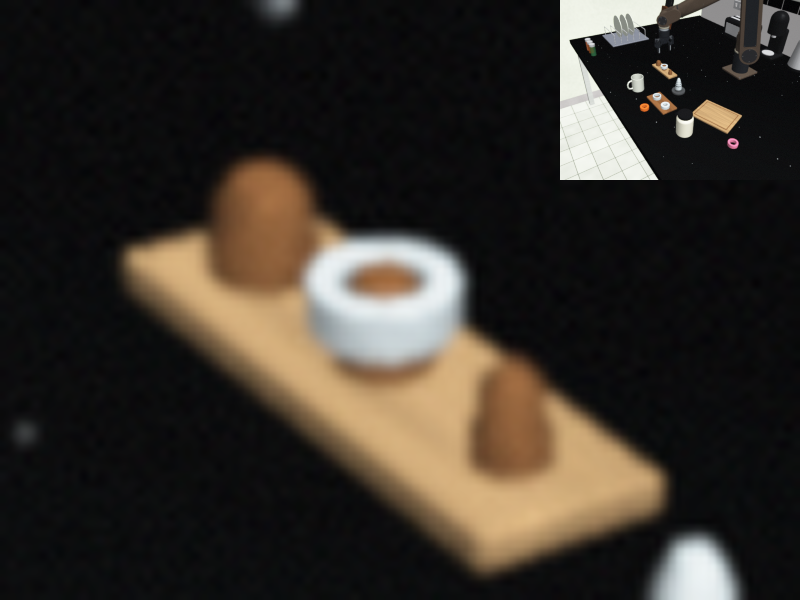

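The collar sits level on the middle peg. Its rim is at (385,280) and symmetric, the peg nose shows in the bore, and the foot shows beneath. Its lower edge is at image row 185, where 185.4 was expected. The inset shows the other objects where they were. Handing in.

```bash
python3 -c "
from plant import ticket;print(ticket.sign_off())"
```

```text
the job is handed in; nothing more can be done
None
```

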